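Load a cuvette into the photometer

TASK

Load the photometer for a reading. Its flush lid has no handle: press a fingertip on it and slide it fully open under the hood, lower the square stoppered cuvette from the white rack upright into the holder well until it stands on the bottom (do not drop it), then slide the lid fully shut the same way and let go. Feel for the thin lid and press it only lightly, never over 16 N, and leave everything else where it stands.

Things in the scene. Friction and masses are not known exactly. Their poses are not given: they have to be found in the camera images.
- photometer: compact white bench photometer, fixed, 225 mm deep (x) x 250 wide (y); origin at the centre of its underside, x from its front to its rear hood, y to its left. Deck 95 mm high; the raised hood (top 117.5 mm) covers the rear from x = +7.5 mm on. Sample compartment under the lid: x -92.5 to -32.5 mm, y 0 to +106 mm, floor at z 22 mm. Keypad on the right of the deck
- lid (a joint): opening of the sliding lid in m along the photometer's +x: 0 = fully shut, 0.060 = fully open, end stops at both; shut, it covers x -92.5 to +7.5 mm; it opens by running under the hood, and open 40 mm of it still shows. It drags in its light seals with about 3 N and stays where left, and gives only 0.04 mm per N downwards; a finger slips on it if it presses too lightly (some 6 to 12 N holds)
- well (a point): centre of the bottom of the square holder well in the compartment; axes as the photometer's. Well 15 mm square, 2 mm chamfer round its mouth, 20 mm deep, sides along x and y, in an aluminium block 34 mm square whose top is 20 mm above this point and 47 mm below the deck. It is 30 mm from the compartment's front and rear walls, 53 mm from its side walls
- cuvette: square clear cuvette with a white stopper of the same width, 12.5 x 12.5 mm, 55 mm tall in all, 18 g; origin at the centre of its underside, z up. It stands in the front row of the white rack, sides along the rack's, 35 mm of it above the rack. Any quarter turn of it is right in the well. Seated in the well its top is 5 to 8 mm below the lid
- rack: white cuvette rack, fixed, 80 mm (x) x 145 mm (y) x 32 mm high, two rows of five square holes 15 mm wide and 20 mm deep, rows at x = -20 and +20 mm, holes 26 mm apart along y; origin at the centre of its underside. The cuvette and two vials stand in the first, third and fifth holes of the x = -20 mm row, in any order; the other row is empty
- vial_a: bystander: round glass vial 12 mm across, 56 mm tall, with a round white screw cap, in the rack; origin at its underside
- vial_b: bystander: second such vial
- timer: bystander: white bench timer 62 x 70 x 20 mm
- counting_slide: bystander: glass counting slide 31 x 75 x 5 mm
- tube_rack: bystander: blue microtube rack 75 x 125 x 43 mm
- tip_box: bystander: purple pipette tip box 87 x 124 x 77 mm
- pipette: bystander: pipette lying down, 280 mm long
- beaker: bystander: glass beaker 68 mm across, 85 mm high
- lid_lines (a point): point on the photometer at deck height above the shut lid's centre line, 20 mm behind its front edge, where six fine printed lines (no relief) mark the lid; does not move. Axes as the photometer's. Lid: rigid thin grey panel 100 mm long (x) x 106 wide (y), level, no handle. Its top lies flush with the deck or, as its seals have settled, up to 3 mm lower: unknown, find it by touch

How it is judged:
By the outcome, as a careful person would: the job done as asked, in the order asked, and still so for the second after the job is handed in, with the robot touching nothing.
It also fails if it takes over 72 s, if anything falls off the work surface, if the arm or the gripper's body presses on something with over 40 N, if the wrist force passes 120 N, or if a joint passes its speed limit or range.

ROBOT

A 6-joint arm with a two-finger parallel gripper is mounted at the origin on the work surface. World frame = base frame: x ahead of the robot, y to its left, z up, the work surface at z = 0. Lengths are in m, angles in degrees, forces in N, time in s.
With the tool pointing down it reaches from about 0.3 to 0.75 m from the base axis. Payload 8.5 kg.
Tool frame: the origin (TCP) lies at the very end of the fingers, on their centre line; the grasp point (between the pads) lies 19 mm behind it (manip.tcp_to_grasp is the distance from the TCP to the grasp point, in m); z points along the fingers, y is the line along which they close (so a half turn about z gives the same grasp; the last joint's range is limited). The gripper opens to 85 mm and grips with 20 to 120 N. Pads are 22 mm wide; open, the fingers measure 114 mm over their backs; the gripper's body (76 mm by 85 mm) begins 54 mm behind the grasp point. The pads swing forward as they close: fully open they stand 13 mm farther back than shut.
Start: joints at [63.581, 21.807, 74.336, -0, 83.858, -12.336], TCP at [0.134, 0.533, 0.231] pointing down, gripper open.
Joint ranges: [-178.18, 178.18], [-50.72, 133.34], [12.68, 142.11], [-81.47, 261.47], [9.98, 163.14], [-165.26, 165.26]. Speed limits (degrees/s): [136.94, 136.94, 180, 180, 180, 180].

INTERFACE

Orientations are given as a 3x3 rotation matrix whose columns are the frame's x, y, z axes.
In Python, from station import sensors, imaging, hand_in, manip gives the robot as it stands.
- The arm moves only by the tool move_arm, never from a script. Its argument "increments" is a list of rows, each a list of 7 numbers: the shift along the tool's x, y, z in mm, then the turn, a rotation vector about the tool's x, y, z in rad, then the finger opening in mm, from 0 to 85.4. In form: [[dx, dy, dz, rx, ry, rz, grip], ...]. A call has 1 to 20 rows; each row is the pose to reach, as a shift and turn from the pose commanded when the call began, along the tool's axes at that moment; what a row does not reach only later rows make up. A row lasts 1/8 s, in which the tool goes at most 62.5 mm and 10.7 degrees, less where a joint would pass 70% of its speed; a pose out of reach is approached as far as the arm can. A call with a gripper value outside its range is refused whole. The fingers move at their own pace and stop on an object; "newtons" is the grip in N (left out, the last holds). Time passes only in rows, so rows that repeat a pose let the fingers close. It gives the time, the measured TCP pose, the force, the opening and the grip force at its end, in the units of the state.
- sensors.read_state(): the state, without advancing time (a new reading comes with each control period).
- imaging.read_camera(name): name is "side" or "top"; returns the picture (384x512x3 uint8, blue, green, red); there is no depth.
- imaging.get_calibration(name): a dict with "vertical_fov" (degrees; the focal length in pixels is half the picture's height over the tangent of half this angle, whatever the lens; pixels are square), "cx", "cy" (the principal point, pixels), "extrinsics" (4x4, takes a point from world to camera coordinates). Camera axes: x right, y up, looking along -z (the intrinsics and any distortion apply to the point x, -y, -z); pixel columns grow to the right and rows downward; lengths in m; the calibration is good to about 2 mm. A picture is of the moment at which its call begins. get_calibration takes no time and is no camera call.
- hand_in(): hands the job in; it is judged then, once.
Trained networks look in the newest picture that a camera, given by its name, has taken for a name from the list of things; names that differ only in an ending like _2 or _b are one class to them, and where a whole thing is asked for, a point or a joint stands for the part that bears it (a point fixed in the world has none). Each returns a list of dicts, best first, with "conf" (0 to 1); they miss things now and then, are a little off and sometimes report something else, mostly with a low value. They report only what shows in the picture. A call takes as long as a camera call.
- imaging.outline_of(target, camera): "region" (384x512 bool, what is visible of it) and "uv" ([column, row] in pixels, amid what is visible of it).
The state is a dict: "time": time; "joint_positions": joint angles; "qd": joint speeds; "tau": joint torques, N m; "position": TCP position; "eef_rot": TCP orientation; "ft_force": force on the tool from outside, world axes, zero at the start; "ft_torque": the same for the moment, N m; "width": opening from 0.0 (shut) to 1.0 (fully open); "gripper_force": force on a finger pad.
Only numpy, scipy, OpenCV 4.12 (cv2) and the standard library are available. Lean on these libraries where they do the work, as an engineer would, in place of code of your own. Each camera call takes 0.05 s, during which the arm holds its last target. There are 200 camera calls.

## Working session

There is one attempt and no reset: what is moved stays moved. The work goes in short steps, Python scripts to look and compute and a tool call to move; the robot and the scene stay as the last step left them, time stands still between calls to the robot, and variables do not carry over. Pictures are saved under pics/ and viewed, at most 10 in all, crops included, and the job is handed in when it is done.

Besides the shell and the picture viewer there is one more tool, called after ">>>" as a command line: name --pt "numbers of a row" for each row, then --argument value for the rest. move_arm: Moves the arm, as the interface text tells. Its arguments: {"type":"object","properties":{"increments":{"type":"array"},"newtons":{"type":"number"}},"required":["increments"]}

```bash
ls; mkdir -p pics; cat > h.py <<'E'
import numpy as np,cv2
from station import sensors,imaging,manip
def cal(n):
    c=imaging.get_calibration(n); f=192/np.tan(np.radians(c["vertical_fov"])/2)
    return c,f,np.array(c["extrinsics"])
def proj(n,P):
    c,f,E=cal(n); P=np.atleast_2d(P); q=P@E[:3,:3].T+E[:3,3]
    return np.c_[c["cx"]+f*q[:,0]/-q[:,2], c["cy"]+f*(-q[:,1])/-q[:,2]]
def ray(n,uv,z):
    c,f,E=cal(n); uv=np.atleast_2d(uv).astype(float)
    d=np.c_[(uv[:,0]-c["cx"])/f,-(uv[:,1]-c["cy"])/f,-np.ones(len(uv))]@E[:3,:3]
    o=-E[:3,:3].T@E[:3,3]
    return o+d*((z-o[2])/d[:,2])[:,None]
E
python3 - <<'E'
from h import *
for n in("side","top"):
    print(imaging.get_calibration(n)); im=imaging.read_camera(n)
    cv2.imwrite(f"pics/{n}0.png",cv2.resize(im,(800,600),interpolation=cv2.INTER_CUBIC)); cv2.imwrite(f"{n}0_raw.png",im)
    for t in("photometer","lid","cuvette","rack","vial_a","lid_lines","well"):
        for r in imaging.outline_of(t,n)[:3]:
            m=r["region"];ys,xs=np.nonzero(m)
            print(n,t,round(r["conf"],2),np.round(r["uv"],1),m.sum(),(xs.min(),xs.max(),ys.min(),ys.max()) if m.any() else "")
print(sensors.read_state(),manip.tcp_to_grasp)
E
```

```text
pics
{'vertical_fov': 51.34796098585783, 'cx': 254.83392655040882, 'cy': 190.59681500912095, 'extrinsics': array([[ 0.72552984, -0.68812506, -0.00950544, -0.39375207],
       [ 0.40626341,  0.41711653,  0.81299683, -0.32589246],
       [-0.55547862, -0.59371517,  0.58219053, -0.73876774],
       [ 0.        ,  0.        ,  0.        ,  1.        ]])}
side photometer 0.73 [236.1 193.5] 8345 (np.int64(172), np.int64(298), np.int64(147), np.int64(249))
side photometer 0.23 [340. 224.] 986 (np.int64(329), np.int64(357), np.int64(204), np.int64(245))
side lid 0.77 [206.7 186.9] 859 (np.int64(184), np.int64(234), np.int64(171), np.int64(200))
side cuvette 0.47 [324.2 298.1] 135 (np.int64(318), np.int64(326), np.int64(288), np.int64(306))
side rack 0.71 [330.7 306.1] 2656 (np.int64(289), np.int64(368), np.int64(270), np.int64(339))
side vial_a 0.7 [342.4 313. ] 118 (np.int64(339), np.int64(347), np.int64(304), np.int64(322))
side vial_a 0.49 [302.8 281.7] 103 (np.int64(300), np.int64(306), np.int64(274), np.int64(290))
side lid_lines 0.59 [236.6 195.2] 8486 (np.int64(172), np.int64(298), np
[... 1052 characters left out ...]
3e-04,
        8.38580056e+01, -1.23357707e+01]), 'qd': array([ 0.05814406, -0.0203811 , -0.0106094 , -0.03007624, -0.06157965,
       -0.13700697]), 'tau': array([ 2.28566510e-03, -4.48301983e+01, -2.31456596e+01, -1.18580751e-04,
        4.58910181e-04, -9.68661908e-06]), 'position': array([0.13380241, 0.53345063, 0.23132532]), 'eef_rot': array([[-9.69950330e-01,  2.43303015e-01, -1.75361107e-05],
       [ 2.43303015e-01,  9.69950330e-01,  1.30060131e-06],
       [ 1.73255966e-05, -3.00506995e-06, -1.00000000e+00]]), 'ft_force': array([-0.25090024, -0.24367775,  0.53324102]), 'ft_torque': array([0.00972469, 0.01816235, 0.03311527]), 'gripper_force': 0.0, 'width': 1.0041509479186421} 0.0187
```

View pics/side0.png

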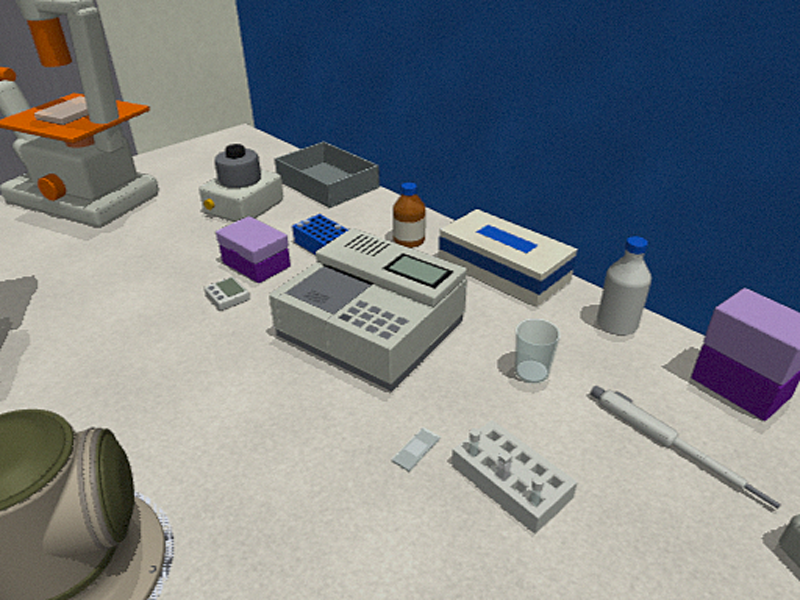

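View pics/top0.png

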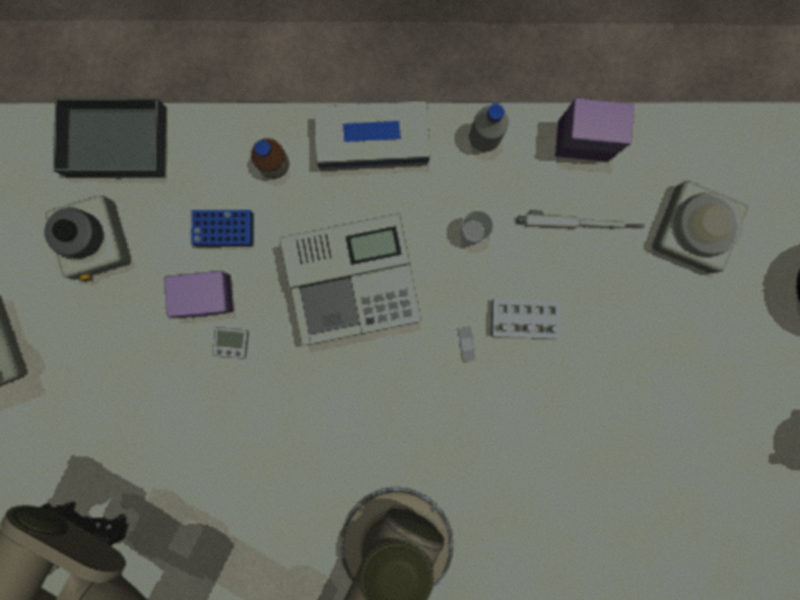

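```bash
cat > fit.py <<'E'
from h import *
from scipy.optimize import minimize
from scipy.ndimage import map_coordinates
IM={n:cv2.imread(f"{n}0_raw.png") for n in("side","top")}
def rect(x0,x1,y0,y1,z): 
    p=[(x0,y0,z),(x1,y0,z),(x1,y1,z),(x0,y1,z)]; return [(p[i],p[(i+1)%4]) for i in range(4)]
H=.0075
photo=[((-.1125,-.125,.095),(-.1125,.125,.095)),((-.1125,-.125,.095),(H,-.125,.095)),((-.1125,.125,.095),(H,.125,.095)),
 ((H,-.125,.1175),(H,.125,.1175)),((H,-.125,.1175),(.1125,-.125,.1175)),((.1125,-.125,.1175),(.1125,.125,.1175)),((H,.125,.1175),(.1125,.125,.1175)),
 ((-.0925,0,.095),(-.0925,.106,.095)),((-.0925,0,.095),(H,0,.095)),((-.0925,.106,.095),(H,.106,.095)),((-.1125,-.125,.015),(-.1125,-.125,.09)),((-.1125,.125,.015),(-.1125,.125,.09)),]
rack=rect(-.04,.04,-.0725,.0725,.032)
for j in range(-2,3): rack+=rect(.0125,.0275,j*.026-.0075,j*.026+.0075,.032)
rack+=[((-.04,-.0725,0),(-.04,-.0725,.032)),((-.04,.0725,0),(-.04,.0725,.032)),((-.04,-.0725,0),(-.04,.0725,0))]
def world(P,x):
    c,s=np.cos(x[2]),np.sin(x[2]); P=np.asarray(P); return np.c_[x[0]+c*P[:,0]-s*P[:,1],x[1]+s*P[:,0]+c*P[:,1],P[:,2]]
def score(x,edges,cams,sig):
    t=0
    for n in cams:
        g=cv2.GaussianBlur(IM[n],(0,0),sig).astype(float).sum(2)/3
        gx,gy=np.gradient(g,axis=1),np.gradient(g,axis=0)
        for a,b in edges:
            a,b=np.array(a),np.array(b); w=np.linspace(0.04,.96,25)[:,None]
            uv=proj(n,world(a+(b-a)*w,x)); d=uv[-1]-uv[0]; L=np.hypot(*d)
            if L<2: continue
            nr=np.array([-d[1],d[0]])/L
            s=lambda q: map_coordinates(q,[uv[:,1],uv[:,0]],order=1)
            t+=abs(np.mean(s(gx)*nr[0]+s(gy)*nr[1]))*L
    return -t
def fit(edges,x0,cams):
    x=np.array(x0,float)
    for sig in(3,1.8,1.0):
        best=None
        for k in range(6):
            st=x+(0 if k==0 else 1)*np.random.default_rng(k).normal(0,1,3)*[.003*sig,.003*sig,.012*sig]
            r=minimize(score,st,args=(edges,cams,sig),method="Nelder-Mead",options=dict(initial_simplex=st+np.array([[0,0,0],[.004,0,0],[0,.004,0],[0,0,.03]])*sig,xatol=1e-5,fatol=1e-3))
            if best is None or r.fun<best.fun: best=r
        x=best.x
    return x,best.fun
E
python3 - <<'E'
from fit import *
# starts from top picture (800-wide coords*0.64)
k=.64
p=ray("top",[[k*350,k*282]],.1)[0]; q=ray("top",[[k*525,k*320]],.032)[0]; print(p,q)
res={}
for nm,e,x0 in(("photo",photo,[p[0],p[1],.17]),("rack",rack,[q[0],q[1],0.])):
    for c in(("side","top"),("side",),("top",)):
        x,f=fit(e,x0,c); print(nm,c,np.round(x[:2]*1000,1),round(np.degrees(x[2]),2),round(f)); res.setdefault(nm,x)
np.savez("pose.npz",**res)
tiles=[]
for n in("side","top"):
  for nm,e in(("photo",photo),("rack",rack)):
    c=proj(n,world([[0,0,.08 if nm=="photo" else .03]],res[nm]))[0]
    hw=(66,50) if nm=="photo" and n=="side" else (46,35)
    x0,y0=int(c[0])-hw[0],int(c[1])-hw[1]; s=400/(2*hw[0])
    t=cv2.resize(IM[n][y0:y0+2*hw[1],x0:x0+2*hw[0]],(400,300),interpolation=cv2.INTER_CUBIC)
    for a,b in e:
        uv=((proj(n,world([a,b],res[nm]))-[x0,y0]+.5)*s).astype(int); cv2.line(t,tuple(map(int,uv[0])),tuple(map(int,uv[1])),(0,0,255),1)
    tiles.append(t)
cv2.imwrite("pics/fit.png",np.vstack([np.hstack(tiles[:2]),np.hstack(tiles[2:])]))
x0,y0=285,265
cv2.imwrite("pics/crop.png",cv2.resize(IM["side"][y0:y0+66,x0:x0+88],(800,600),interpolation=cv2.INTER_CUBIC))
E
```

```text
[0.55696157 0.09242129 0.1       ] [ 0.47958611 -0.27892137  0.032     ]Traceback (most recent call last):
  File "<stdin>", line 8, in <module>
  File "fit.py", line 35, in fit
    r=minimize(score,st,args=(edges,cams,sig),method="Nelder-Mead",options=dict(initial_simplex=st+np.array([[0,0,0],[.004,0,0],[0,.004,0],[0,0,.03]])*sig,xatol=1e-5,fatol=1e-3))
    res = _minimize_neldermead(fun, x0, args, callback, bounds=bounds,
                               **options)
    fxe = func(xe)
    fx = function(np.copy(x), *(wrapper_args + args))
  File "fit.py", line 23, in score
    uv=proj(n,world(a+(b-a)*w,x)); d=uv[-1]-uv[0]; L=np.hypot(*d)
  File "h.py", line 7, in proj
    c,f,E=cal(n); P=np.atleast_2d(P); q=P@E[:3,:3].T+E[:3,3]
          ~~~^^^
  File "h.py", line 4, in cal
    c=imaging.get_calibration(n); f=192/np.tan(np.radians(c["vertical_fov"])/2)
ValueError: time passes only in moves, steps and waits
```

Calibration should be read once; cache it (and speed up the gradients).

```bash
sed -i 's/^def cal/import functools\n@functools.lru_cache(None)\ndef cal/' h.py
python3 - <<'E'
s=open("fit.py").read()
s=s.replace('''        g=cv2.GaussianBlur(IM[n],(0,0),sig).astype(float).sum(2)/3
        gx,gy=np.gradient(g,axis=1),np.gradient(g,axis=0)
''','''        gx,gy=grad(n,sig)
''').replace("def score",'''@functools.lru_cache(None)
def grad(n,sig):
    g=cv2.GaussianBlur(IM[n],(0,0),sig).astype(float).sum(2)/3
    return np.gradient(g,axis=1),np.gradient(g,axis=0)
def score''').replace("from h import *","from h import *\nimport functools")
open("fit.py","w").write(s)
E
cat > run1.py <<'E'
from fit import *
k=.64
p=ray("top",[[k*350,k*282]],.1)[0]; q=ray("top",[[k*525,k*320]],.032)[0]; print(p,q)
res={}
for nm,e,x0 in(("photo",photo,[p[0],p[1],.17]),("rack",rack,[q[0],q[1],0.])):
    for c in(("side","top"),("side",),("top",)):
        x,f=fit(e,x0,c); print(nm,c,np.round(x[:2]*1000,1),round(np.degrees(x[2]),2),round(f)); res.setdefault(nm,x)
np.savez("pose.npz",**res)
tiles=[]
for n in("side","top"):
  for nm,e in(("photo",photo),("rack",rack)):
    c=proj(n,world([[0,0,.08 if nm=="photo" else .03]],res[nm]))[0]
    hw=(66,50) if nm=="photo" and n=="side" else (46,35)
    x0,y0=int(c[0])-hw[0],int(c[1])-hw[1]; s=400/(2*hw[0])
    t=cv2.resize(IM[n][y0:y0+2*hw[1],x0:x0+2*hw[0]],(400,300),interpolation=cv2.INTER_CUBIC)
    for a,b in e:
        uv=((proj(n,world([a,b],res[nm]))-[x0,y0]+.5)*s).astype(int); cv2.line(t,tuple(map(int,uv[0])),tuple(map(int,uv[1])),(0,0,255),1)
    tiles.append(t)
cv2.imwrite("pics/fit.png",np.vstack([np.hstack(tiles[:2]),np.hstack(tiles[2:])]))
x0,y0=285,265
cv2.imwrite("pics/crop.png",cv2.resize(IM["side"][y0:y0+66,x0:x0+88],(800,600),interpolation=cv2.INTER_CUBIC))
E
time python3 run1.py
```

```text
[0.55696157 0.09242129 0.1       ] [ 0.47958611 -0.27892137  0.032     ]
photo ('side', 'top') [564.   93.5] 11.47 -13890
photo ('side',) [563.5  93.6] 11.27 -10928
photo ('top',) [565.7  91.2] 11.77 -3347
rack ('side', 'top') [ 484.2 -281.6] -1.95 -9387
rack ('side',) [ 484.2 -281.3] -1.95 -8185
rack ('top',) [ 477.7 -269.8] -4.47 -1356
real	0m17.316s
user	0m17.795s
sys	0m0.086s
```

View pics/fit.png

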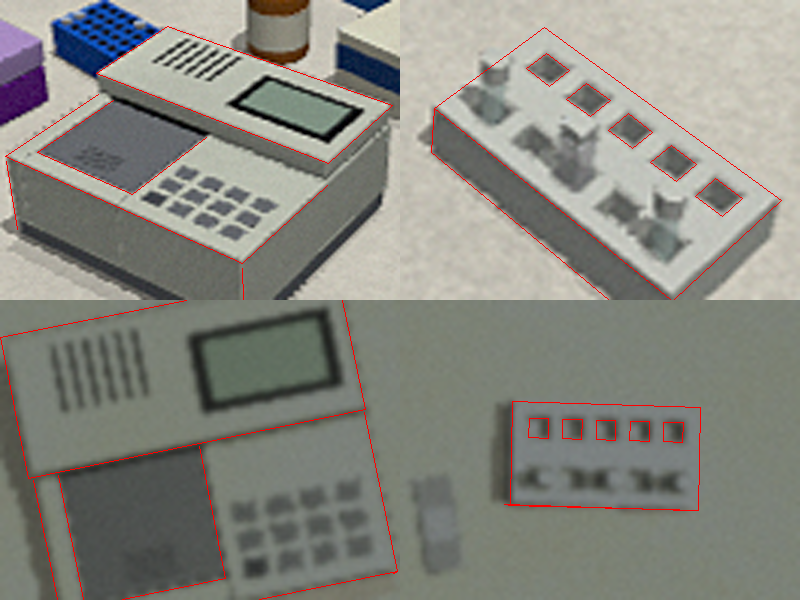

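View pics/crop.png

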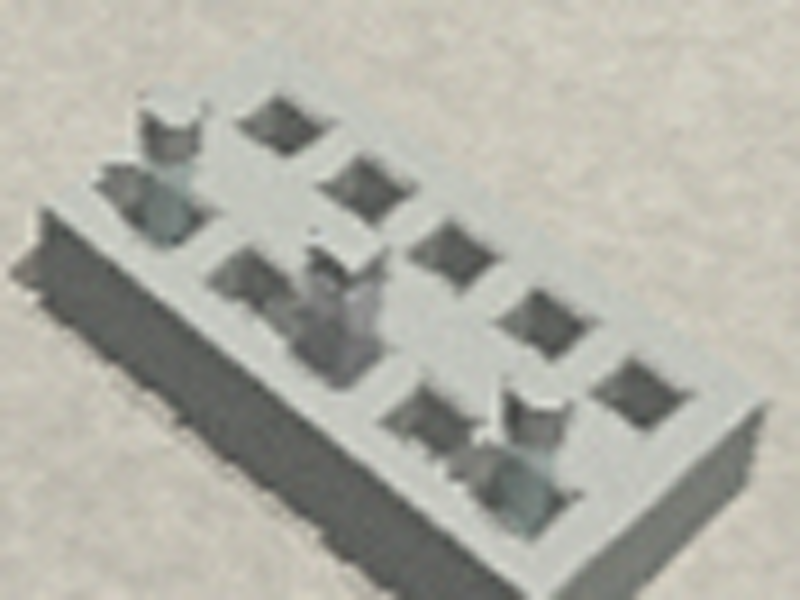

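The fits sit well on both pictures: in the side crop, the cuvette is the middle item, with the wide square stopper at about (345,240) of the crop. The two outer items are round vials. The photometer lies at about 11.4° and the rack at about -2°. Next I go above the lid lines.

```bash
cat > go.py <<'E'
import sys
from h import *
# usage: go.py x y z(mm) yaw(deg): increments in tool axes to get there
def inc(x,y,z,yaw):
    s=sensors.read_state(); R=s["eef_rot"]; p=s["position"]*1000
    d=R.T@(np.array([x,y,z])-p)
    cur=np.degrees(np.arctan2(-R[0,1],R[1,1]))
    return np.round(d,2), round(-np.radians(yaw-cur),4), s
if __name__=="__main__":
    d,r,s=inc(*map(float,sys.argv[1:5])); print("d",d,"rz",r,"t",s["time"],"F",np.round(s["ft_force"],2),"p",np.round(s["position"]*1000,2),"w",round(s["width"],3),"q",np.round(s["joint_positions"],1))
E
python3 - <<'E'
from h import *
z=np.load("pose.npz")
def w(k,x,y):
    a=z[k];c,s=np.cos(a[2]),np.sin(a[2]);return np.round([a[0]*1e3+c*x-s*y,a[1]*1e3+s*x+c*y],1)
print("lines",w("photo",-72.5,53),"open end",w("photo",-12.5,53),"well",w("photo",-62.5,53),"cuv",w("rack",-20,0))
E
python3 go.py 482.4 131 135 11.4
```

```text
lines [482.4 131.1] open end [541.2 143. ] well [492.2 133. ] cuv [ 464.3 -280.9]
d [-436.04 -305.54   96.32] rz -0.4447 t 0.8 F [-0.25 -0.24  0.53] p [133.8  533.45 231.33] w 1.004 q [ 63.6  21.8  74.3   0.   83.9 -12.3]
```

>>> move_arm --pt "-60 -42 0 0 0 -0.08 0" --pt "-120 -84 0 0 0 -0.16 0" --pt "-170 -119 0 0 0 -0.25 0" --pt "-220 -154 0 0 0 -0.34 0" --pt "-270 -189 10 0 0 -0.4447 0" --pt "-320 -224 30 0 0 -0.4447 0" --pt "-370 -259 50 0 0 -0.4447 0" --pt "-410 -287 70 0 0 -0.4447 0" --pt "-436 -305.5 90 0 0 -0.4447 0" --pt "-436 -305.5 96.3 0 0 -0.4447 0" --pt "-436 -305.5 96.3 0 0 -0.4447 0" --pt "-436 -305.5 96.3 0 0 -0.4447 0"

```text
time: 2.3
position: [0.482, 0.132, 0.1358]
eef_rot: [[-0.98, -0.199, 0.001], [-0.199, 0.98, 0.0], [-0.001, -0.0, -1.0]]
ft_force: [0.8, 1.0, 0.7]
width: -0.001
gripper_force: 0.0
```

```bash
python3 go.py 482.4 131.1 105 11.4; python3 - <<'E'
from h import *
s=sensors.read_state(); p=s["position"]
T=[]
for n in("side","top"):
    im=imaging.read_camera(n); uv=proj(n,p)[0]; print(n,uv)
    x0,y0=int(uv[0])-40,int(uv[1])-40
    t=cv2.resize(im[y0:y0+80,x0:x0+80],(400,400),interpolation=cv2.INTER_CUBIC)
    q=((uv-[x0,y0]+.5)*5).astype(int); cv2.drawMarker(t,tuple(map(int,q)),(0,0,255),cv2.MARKER_CROSS,12,1); T.append(t)
cv2.imwrite("pics/tip1.png",np.hstack(T))
E
```

```text
d [-0.13 -0.94 30.82] rz 0.0014 t 2.3 F [0.81 1.03 0.71] p [482.05 131.99 135.82] w -0.001 q [  1.7  22.3  91.    0.   66.6 -99.8]
side [200.7779619  176.53033874]
top [210.43091959 203.65960543]
```

View pics/tip1.png

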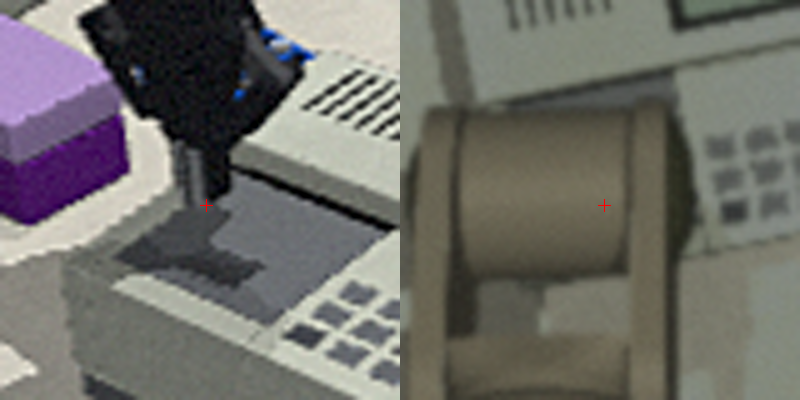

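Tip projects at (200.8,176.5) raw in the side view, right where the closed fingertips appear, over the lid. Descend to just above the deck, then feel.

>>> move_arm --pt "0 -0.5 15 0 0 0 0" --pt "0 -0.5 28 0 0 0 0" --pt "0 -0.5 36 0 0 0 0" --pt "0 -0.5 36 0 0 0 0" --pt "0 -0.5 36 0 0 0 0"

```text
time: 3.02
position: [0.4827, 0.1306, 0.0993]
eef_rot: [[-0.98, -0.198, 0.001], [-0.198, 0.98, -0.0], [-0.001, -0.0, -1.0]]
ft_force: [-0.2, 0.1, 0.4]
width: -0.004
gripper_force: 0.0
```

```bash
python3 go.py 482.4 131.1 95 11.4
```

```text
d [0.19 0.56 4.32] rz -0.0 t 3.025 F [-0.2   0.13  0.42] p [482.69 130.59  99.32] w -0.004 q [  1.5  25.2  93.7  -0.   61.1 -99.8]
```

>>> move_arm --pt "0 0 1.5 0 0 0 0" --pt "0 0 3 0 0 0 0" --pt "0 0 3 0 0 0 0" --pt "0 0 3 0 0 0 0" --pt "0 0 3.5 0 0 0 0" --pt "0 0 3.5 0 0 0 0"

```text
time: 3.78
position: [0.4825, 0.1306, 0.0955]
eef_rot: [[-0.98, -0.198, -0.0], [-0.198, 0.98, 0.0], [0.0, 0.0, -1.0]]
ft_force: [-0.8, -0.1, 0.5]
width: -0.001
gripper_force: 0.0
```

>>> move_arm --pt "0 0 0.25 0 0 0 0" --pt "0 0 0.25 0 0 0 0"

```text
time: 4.03
position: [0.4825, 0.1306, 0.0953]
eef_rot: [[-0.98, -0.198, -0.0], [-0.198, 0.98, 0.0], [0.0, 0.0, -1.0]]
ft_force: [0.4, 0.5, -0.6]
width: 0.004
gripper_force: 0.0
```

>>> move_arm --pt "0 0 0.25 0 0 0 0" --pt "0 0 0.25 0 0 0 0"

```text
time: 4.28
position: [0.4825, 0.1305, 0.095]
eef_rot: [[-0.98, -0.198, -0.0], [-0.198, 0.98, -0.0], [0.0, -0.0, -1.0]]
ft_force: [-0.0, 0.0, -0.1]
width: 0.002
gripper_force: 0.0
```

>>> move_arm --pt "0 0 0.25 0 0 0 0" --pt "0 0 0.25 0 0 0 0"

```text
time: 4.53
position: [0.4825, 0.1305, 0.0947]
eef_rot: [[-0.98, -0.198, -0.0], [-0.198, 0.98, -0.0], [0.0, -0.0, -1.0]]
ft_force: [0.4, -0.1, 0.1]
width: -0.004
gripper_force: 0.0
```

>>> move_arm --pt "0 0 0.25 0 0 0 0" --pt "0 0 0.25 0 0 0 0"

```text
time: 4.78
position: [0.4825, 0.1306, 0.0945]
eef_rot: [[-0.98, -0.198, -0.0], [-0.198, 0.98, -0.0], [0.0, -0.0, -1.0]]
ft_force: [0.7, -0.0, -0.2]
width: -0.002
gripper_force: 0.0
```

>>> move_arm --pt "0 0 0.25 0 0 0 0" --pt "0 0 0.25 0 0 0 0"

```text
time: 5.03
position: [0.4825, 0.1306, 0.0943]
eef_rot: [[-0.98, -0.198, -0.0], [-0.198, 0.98, 0.0], [0.0, 0.0, -1.0]]
ft_force: [0.2, 0.2, -0.6]
width: 0.001
gripper_force: 0.0
```

>>> move_arm --pt "0 0 0.25 0 0 0 0" --pt "0 0 0.25 0 0 0 0"

```text
time: 5.28
position: [0.4825, 0.1305, 0.094]
eef_rot: [[-0.98, -0.198, -0.0], [-0.198, 0.98, 0.0], [0.0, 0.0, -1.0]]
ft_force: [-0.4, 0.6, -0.4]
width: -0.0
gripper_force: 0.0
```

>>> move_arm --pt "0 0 0.2 0 0 0 0" --pt "0 0 0.2 0 0 0 0"

```text
time: 5.52
position: [0.4825, 0.1306, 0.0939]
eef_rot: [[-0.98, -0.198, 0.0], [-0.198, 0.98, 0.0], [-0.0, 0.0, -1.0]]
ft_force: [-0.3, -0.6, 0.3]
width: 0.002
gripper_force: 0.3
```

>>> move_arm --pt "0 0 0.25 0 0 0 0" --pt "0 0 0.25 0 0 0 0"

```text
time: 5.78
position: [0.4825, 0.1306, 0.0937]
eef_rot: [[-0.98, -0.198, 0.0], [-0.198, 0.98, -0.0], [-0.0, -0.0, -1.0]]
ft_force: [-1.4, -0.4, 3.9]
width: -0.001
gripper_force: 1.6
```

>>> move_arm --pt "0 0 0.2 0 0 0 0" --pt "0 0 0.2 0 0 0 0"

```text
time: 6.02
position: [0.4825, 0.1306, 0.0936]
eef_rot: [[-0.98, -0.198, 0.0], [-0.198, 0.98, -0.0], [-0.0, -0.0, -1.0]]
ft_force: [-1.1, 0.4, 4.6]
width: -0.002
gripper_force: 2.6
```

>>> move_arm --pt "0 0 0.15 0 0 0 0" --pt "0 0 0.15 0 0 0 0" --pt "0 0 0.15 0 0 0 0"

```text
time: 6.4
position: [0.4825, 0.1305, 0.0936]
eef_rot: [[-0.98, -0.198, 0.0], [-0.198, 0.98, -0.0], [-0.0, -0.0, -1.0]]
ft_force: [-2.5, -1.1, 6.5]
width: -0.0
gripper_force: 3.2
```

```bash
python3 go.py 541.2 143 93.6 11.4
```

```text
d [-5.999e+01  6.200e-01 -1.000e-02] rz -0.0001 t 6.4 F [-2.49 -1.1   6.54] p [482.51 130.54  93.57] w -0.0 q [  1.5  25.6  94.1  -0.   60.3 -99.9]
```

>>> move_arm --pt "0 0 0.18 0 0 0 0" --pt "0 0 0.18 0 0 0 0" --pt "-1 0 0.18 0 0 0 0" --pt "-3 0 0.18 0 0 0 0" --pt "-5 0 0.18 0 0 0 0"

```text
time: 7.02
position: [0.4873, 0.1315, 0.0935]
eef_rot: [[-0.98, -0.198, 0.0], [-0.198, 0.98, -0.0], [0.0, -0.0, -1.0]]
ft_force: [-3.3, -0.2, 8.2]
width: -0.001
gripper_force: 4.0
```

>>> move_arm --pt "-2 0 0.08 0 0 0 0" --pt "-4 0 0.08 0 0 0 0" --pt "-7 0 0.08 0 0 0 0" --pt "-10 0 0.08 0 0 0 0" --pt "-13 0 0.08 0 0 0 0" --pt "-16 0 0.08 0 0 0 0"

```text
time: 7.78
position: [0.503, 0.1347, 0.0935]
eef_rot: [[-0.98, -0.198, 0.0], [-0.198, 0.98, -0.0], [-0.0, -0.0, -1.0]]
ft_force: [-2.4, -1.4, 8.7]
width: 0.002
gripper_force: 4.1
```

```bash
python3 go.py 541.2 143 93.6 11.4; python3 - <<'E'
from h import *
for n in("side",):
    im=imaging.read_camera(n); cv2.imwrite("pics/slide1.png",cv2.resize(im[130:230,160:293],(800,600),interpolation=cv2.INTER_CUBIC))
E
```

```text
d [-39.04   0.57  -0.12] rz 0.0001 t 7.775 F [-2.41 -1.39  8.72] p [503.04 134.72  93.47] w 0.002 q [  2.   27.3  90.8  -0.   61.9 -99.4]
```

View pics/slide1.png

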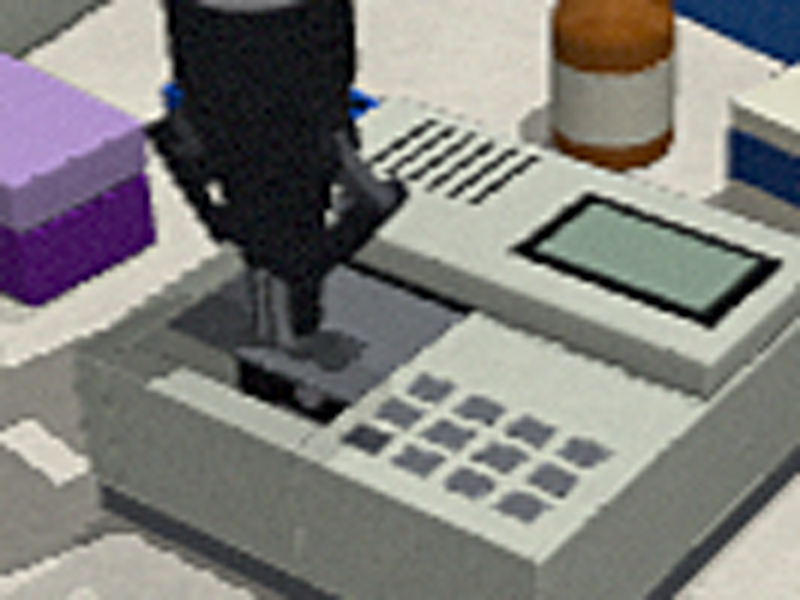

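The lid follows the finger: the dark gap with the aluminium block shows at about (290,395). Continue.

>>> move_arm --pt "-3 0 0.02 0 0 0 0" --pt "-7 0 0.02 0 0 0 0" --pt "-11 0 0.02 0 0 0 0" --pt "-15 0 0.02 0 0 0 0" --pt "-19 0 0.02 0 0 0 0" --pt "-23 0 0.02 0 0 0 0" --pt "-26 0 0.02 0 0 0 0"

```text
time: 8.7
position: [0.5286, 0.1398, 0.0935]
eef_rot: [[-0.98, -0.198, 0.0], [-0.198, 0.98, -0.0], [-0.0, -0.0, -1.0]]
ft_force: [-3.4, -0.8, 7.8]
width: -0.004
gripper_force: 4.0
```

>>> move_arm --pt "-3 0 0 0 0 0 0" --pt "-6 0 0 0 0 0 0" --pt "-9 0 0 0 0 0 0" --pt "-11 0 0 0 0 0 0" --pt "-12 0 0 0 0 0 0" --pt "-13 0 0 0 0 0 0"

```text
time: 9.45
position: [0.5412, 0.1424, 0.0935]
eef_rot: [[-0.98, -0.198, 0.0], [-0.198, 0.98, -0.0], [-0.0, -0.0, -1.0]]
ft_force: [-3.1, -0.3, 8.0]
width: 0.0
gripper_force: 3.8
```

>>> move_arm --pt "-1 0 0 0 0 0 0" --pt "-1.5 0 0 0 0 0 0"

```text
time: 9.7
position: [0.5419, 0.1426, 0.0933]
eef_rot: [[-0.98, -0.198, -0.002], [-0.198, 0.98, -0.0], [0.002, -0.0, -1.0]]
ft_force: [-5.9, -2.1, 9.0]
width: -0.004
gripper_force: 4.7
```

>>> move_arm --pt "-1 0 0 0 0 0 0" --pt "-1.5 0 0 0 0 0 0"

```text
time: 9.95
position: [0.5434, 0.1429, 0.0933]
eef_rot: [[-0.98, -0.198, -0.002], [-0.198, 0.98, -0.0], [0.002, -0.0, -1.0]]
ft_force: [-6.0, -1.6, 9.8]
width: 0.004
gripper_force: 4.6
```

>>> move_arm --pt "0 0 -10 0 0 0 0" --pt "0 0 -50 0 0 0 0" --pt "0 0 -80 0 0 0 0" --pt "0 0 -80 0 0 0 0"

```text
time: 10.45
position: [0.5453, 0.1431, 0.1753]
eef_rot: [[-0.98, -0.198, 0.005], [-0.198, 0.98, 0.0], [-0.005, -0.001, -1.0]]
ft_force: [0.6, -0.6, -0.4]
width: 0.004
gripper_force: 0.0
```

```bash
python3 go.py 464.3 -280.9 140 -1.95
```

```text
d [ 163.4  -399.6    34.78] rz 0.233 t 10.45 F [ 0.6  -0.58 -0.45] p [545.32 143.1  175.32] w 0.004 q [  2.7  25.7  77.7   0.   76.3 -98.7]
```

>>> move_arm --pt "22 -55 0 0 0 0.05 36" --pt "45 -110 0 0 0 0.1 36" --pt "67 -165 0 0 0 0.15 36" --pt "90 -220 0 0 0 0.2 36" --pt "112 -275 0 0 0 0.233 36" --pt "135 -330 10 0 0 0.233 36" --pt "155 -380 20 0 0 0.233 36" --pt "163.4 -399.6 34.8 0 0 0.233 36" --pt "163.4 -399.6 34.8 0 0 0.233 36" --pt "163.4 -399.6 34.8 0 0 0.233 36" --pt "163.4 -399.6 34.8 0 0 0.233 36"

```text
time: 11.82
position: [0.4635, -0.2798, 0.1386]
eef_rot: [[-0.999, 0.032, 0.001], [0.032, 0.999, -0.0], [-0.001, -0.0, -1.0]]
ft_force: [-0.5, 0.3, 0.2]
width: 0.424
gripper_force: 0.0
```

```bash
python3 go.py 464.3 -280.9 90 -1.95;  cat > run2.py <<'E'
from h import *
im=imaging.read_camera("side"); cv2.imwrite("side1_raw.png",im)
top=imaging.read_camera("top"); cv2.imwrite("top1_raw.png",top)
import fit
from fit import *
fit.IM["side"]=im; fit.IM["top"]=top; fit.grad.cache_clear()
z=np.load("pose.npz")
rk=[ (a,b) for a,b in photo if not(a[0]==-.0925 or (a[1] in(0,.106) and a[2]==.095 and b[0]==H and b[1]==a[1]))]
comp=rect(-.0925,-.0325,0,.106,.095)
for cams in(("side",),("top",),("side","top")):
    x,f=fit.fit(rk+comp[:2]+comp[3:],z["photo"],cams); print(cams,np.round(x[:2]*1e3,1),round(np.degrees(x[2]),2),round(f))
np.save("photo2.npy",x)
T=[]
for n,I,P in(("side",im,x),("top",top,x)):
    c=proj(n,world([[-.0625,.053,.07]],P))[0]; hw=32 if n=="side" else 24
    x0,y0=int(c[0])-hw,int(c[1])-hw;s=400/(2*hw)
    t=cv2.resize(I[y0:y0+2*hw,x0:x0+2*hw],(400,400),interpolation=cv2.INTER_CUBIC)
    for a,b in comp+rect(-.0795,-.0455,.036,.07,.048)+rect(-.07,-.055,.0455,.0605,.048):
        uv=((proj(n,world([a,b],P))-[x0,y0]+.5)*s).astype(int); cv2.line(t,tuple(map(int,uv[0])),tuple(map(int,uv[1])),(0,0,255),1)
    T.append(t)
cv2.imwrite("pics/comp.png",np.hstack(T))
E
python3 run2.py
```

```text
d [-0.77 -1.03 48.62] rz 0.0017 t 11.825 F [-0.46  0.33  0.19] p [ 463.54 -279.82  138.62] w 0.424 q [ -43.7   25.9   84.2    0.    69.9 -131.8]Traceback (most recent call last):
  File "run2.py", line 6, in <module>
    fit.IM["side"]=im; fit.IM["top"]=top; fit.grad.cache_clear()
    ^^^^^^
AttributeError: 'function' object has no attribute 'IM'
```

```bash
sed -i 's/^import fit$/import fit as F/; s/^from fit import \*$/from fit import photo,rect,world,H/; s/fit\.IM/F.IM/g; s/fit\.grad/F.grad/; s/fit\.fit/F.fit/; s/imaging.read_camera("side")/cv2.imread("side1_raw.png")/; s/imaging.read_camera("top")/cv2.imread("top1_raw.png")/' run2.py; python3 run2.py
```

```text
('side',) [563.4  93.6] 11.42 -11955
('top',) [565.3  91. ] 12.01 -4261
('side', 'top') [563.9  93.6] 11.67 -15868
```

View pics/comp.png

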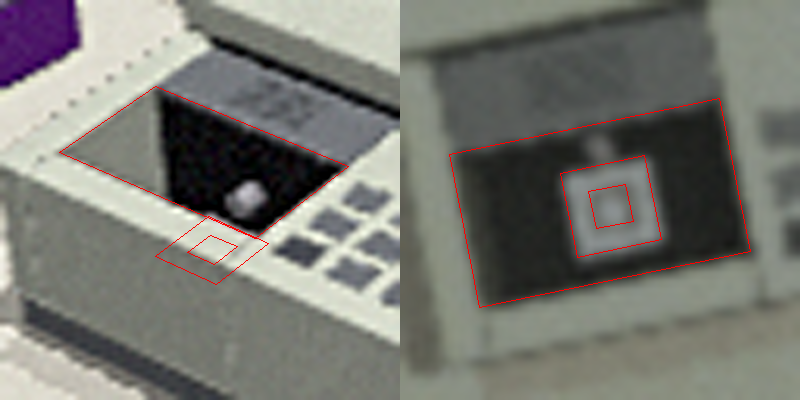

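The lid is fully open: the compartment rectangle matches in both views, and the block shows centred at about (610,208) in the top tile. Now I descend round the cuvette.

>>> move_arm --pt "-0.5 -0.8 30 0 0 0 36" --pt "-0.5 -0.8 60 0 0 0 36" --pt "-0.5 -0.8 80 0 0 0 36" --pt "-0.5 -0.8 95 0 0 0 36" --pt "-0.5 -0.8 102 0 0 0 36" --pt "-0.5 -0.8 102 0 0 0 36" --pt "-0.5 -0.8 102 0 0 0 36"

```text
time: 12.8
position: [0.4638, -0.2821, 0.0368]
eef_rot: [[-0.999, 0.034, 0.001], [0.034, 0.999, -0.001], [-0.001, -0.001, -1.0]]
ft_force: [0.3, 0.0, 0.1]
width: 0.421
gripper_force: 0.0
```

```bash
python3 go.py 464.3 -280.9 36 -1.95
```

```text
d [-0.45  1.18  0.81] rz 0.0 t 12.8 F [0.33 0.03 0.06] p [ 463.81 -282.06   36.81] w 0.421 q [ -43.8   33.7   90.6   -0.    55.6 -131.9]
```

>>> move_arm --pt "-0.4 1.1 0.6 0 0 0 30" --pt "-0.4 1.1 0.6 0 0 0 24" --pt "-0.4 1.1 0.6 0 0 0 20" --pt "-0.4 1.1 0.6 0 0 0 17" --pt "-0.4 1.1 0.6 0 0 0 14" --pt "-0.4 1.1 0.6 0 0 0 14" --pt "-0.4 1.1 0.6 0 0 0 10" --pt "-0.4 1.1 0.6 0 0 0 10" --pt "-0.4 1.1 0.6 0 0 0 10" --pt "-0.4 1.1 0.6 0 0 0 10" --newtons 25

```text
time: 14.05
position: [0.4639, -0.2808, 0.0356]
eef_rot: [[-0.999, 0.034, 0.0], [0.034, 0.999, -0.0], [-0.0, -0.0, -1.0]]
ft_force: [-0.3, 0.0, 1.3]
width: 0.145
gripper_force: 27.0
```

```bash
python3 go.py 464.3 -280.9 36 -1.95
```

```text
d [-0.36 -0.13 -0.42] rz -0.0001 t 14.05 F [-0.3   0.04  1.3 ] p [ 463.94 -280.76   35.58] w 0.145 q [ -43.7   33.8   90.7   -0.    55.5 -131.7]
```

>>> move_arm --pt "0 0 -6 0 0 0 10" --pt "0 0 -14 0 0 0 10" --pt "0 0 -24 0 0 0 10" --pt "0 0 -50 0 0 0 10" --pt "0 0 -90 0 0 0 10" --pt "0 0 -130 0 0 0 10" --pt "0 0 -130 0 0 0 10"

```text
time: 14.92
position: [0.4648, -0.2815, 0.169]
eef_rot: [[-0.999, 0.034, 0.005], [0.034, 0.999, -0.005], [-0.005, -0.004, -1.0]]
ft_force: [0.2, -1.0, 0.2]
width: 0.14
gripper_force: 26.8
```

```bash
python3 go.py 492.1 132.5 160 11.5
```

```text
d [-13.16 414.73   7.18] rz -0.2347 t 14.925 F [ 0.18 -0.97  0.23] p [ 464.83 -281.51  168.98] w 0.14 q [ -43.7   24.1   81.6   -0.    73.9 -131.7]
```

>>> move_arm --pt "-1 20 0 0 0 -0.02 10" --pt "-2 60 0 0 0 -0.05 10" --pt "-3 105 0 0 0 -0.08 10" --pt "-5 150 0 0 0 -0.11 10" --pt "-6 195 0 0 0 -0.14 10" --pt "-8 240 0 0 0 -0.17 10" --pt "-9 285 0 0 0 -0.2 10" --pt "-11 330 0 0 0 -0.2347 10" --pt "-12 370 2 0 0 -0.2347 10" --pt "-13 400 5 0 0 -0.2347 10" --pt "-13.2 414.7 7 0 0 -0.2347 10" --pt "-13.2 414.7 7 0 0 -0.2347 10" --pt "-13.2 414.7 7 0 0 -0.2347 10" --pt "-13.2 414.7 7 0 0 -0.2347 10"

```text
time: 16.68
position: [0.4913, 0.1324, 0.1586]
eef_rot: [[-0.98, -0.198, -0.0], [-0.198, 0.98, -0.0], [0.0, -0.0, -1.0]]
ft_force: [-0.1, 0.2, -0.8]
width: 0.145
gripper_force: 26.8
```

```bash
cat > run3.py <<'E'
from h import *
import sys
from fit import rect,world
s=sensors.read_state(); p=s["position"]; R=s["eef_rot"]; print(np.round(p*1e3,2))
n="side"; im=imaging.read_camera(n); cv2.imwrite("side2_raw.png",im)
x=np.load("photo2.npy"); comp=rect(-.0925,-.0325,0,.106,.095)
T=[]
# expected cuvette outline: box 12.5, bottom 23.6 mm below TCP
h=.00625; c=[p+R@np.array([a*h,b*h,.0236]) for a,b in((-1,-1),(1,-1),(1,1),(-1,1))]
u=[p+R@np.array([a*h,b*h,.0236-.055]) for a,b in((-1,-1),(1,-1),(1,1),(-1,1))]
segs=[(c[i],c[(i+1)%4]) for i in range(4)]+[(c[i],u[i]) for i in range(4)]
uv=proj(n,p)[0]; hw=(40,30) if len(sys.argv)<2 else (60,45); x0,y0=int(uv[0])-hw[0],int(uv[1])-hw[1]+8; k=400/hw[0]
t=cv2.resize(im[y0:y0+2*hw[1],x0:x0+2*hw[0]],(800,600),interpolation=cv2.INTER_CUBIC)
for a,b in segs+[tuple(world([a,b],x)) for a,b in comp]:
    q=((proj(n,np.array([a,b]))-[x0,y0]+.5)*k).astype(int); cv2.line(t,tuple(map(int,q[0])),tuple(map(int,q[1])),(0,0,255),1)
cv2.imwrite(f"pics/hold{int(s['time']*100)}.png",t); print(f"hold{int(s['time']*100)}")
E
python3 go.py 492.1 132.5 122 11.5; python3 run3.py
```

```text
d [-0.8  -0.09 36.6 ] rz -0.0013 t 16.675 F [-0.14  0.18 -0.8 ] p [491.3  132.43 158.6 ] w 0.145 q [  1.7  21.6  87.7  -0.   70.7 -99.7]
[491.3  132.43 158.6 ]
hold1667
```

>>> move_arm --pt "-0.5 0 15 0 0 0 10" --pt "-0.5 0 30 0 0 0 10" --pt "-0.5 0 36 0 0 0 10" --pt "-0.5 0 36 0 0 0 10"

```text
time: 17.23
position: [0.4918, 0.1331, 0.1225]
eef_rot: [[-0.98, -0.199, -0.0], [-0.199, 0.98, -0.0], [0.0, 0.0, -1.0]]
ft_force: [1.0, -0.1, 0.3]
width: 0.14
gripper_force: 26.8
```

```bash
python3 run3.py; python3 go.py 492.1 132.5 76 11.5
```

```text
[491.78 133.1  122.53]
hold1722
d [ 0.06 -0.7  46.91] rz -0.0004 t 17.275 F [-0.43  0.09  0.13] p [492.   133.2  122.91] w 0.141 q [  1.8  24.2  90.5   0.   65.4 -99.7]
```

View pics/hold1722.png

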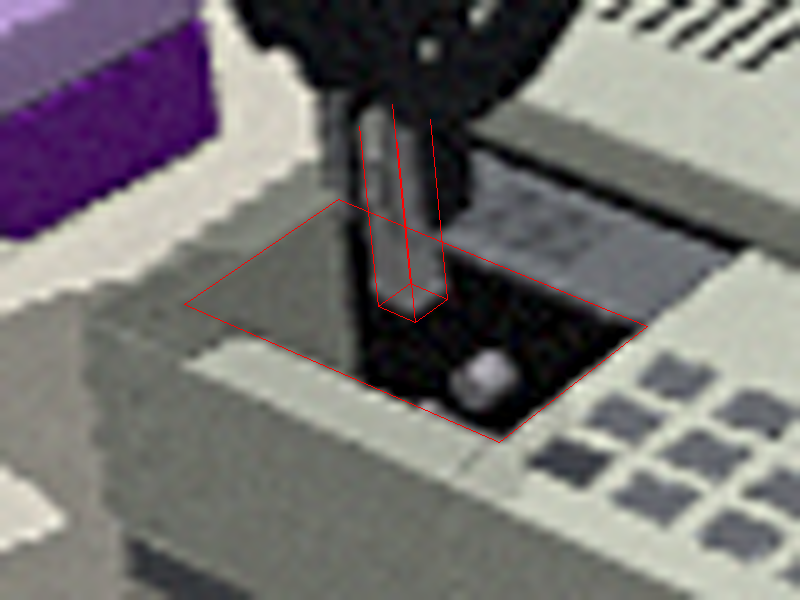

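```bash
python3 - <<'E'
import fit as F
from fit import *
F.IM["side"]=cv2.imread("side2_raw.png"); g=F.IM["side"].astype(int).sum(2)//3
p=np.array([491.78,133.1,122.53])/1e3; yaw=np.radians(11.45); h=.00625; z0=p[2]-.0236
uv=proj("side",[p[0],p[1],z0])[0]; print(uv); u,v=int(uv[0]),int(uv[1])
print(g[v-14:v+8,u-7:u+8])
for dz in(0,.001,.002):
    zb=z0+dz; C=[(-h,h,zb),(-h,-h,zb),(h,-h,zb)]; up=lambda q:(q[0],q[1],zb+.018)
    ed=[(C[0],C[1]),(C[1],C[2]),(C[0],up(C[0])),(C[2],up(C[2]))]
    for sig in(.7,1.2):
        b=max(((-score([p[0]+i*5e-4,p[1]+j*5e-4,yaw],ed,("side",),sig),i*.5,j*.5) for i in range(-10,11) for j in range(-10,11)))
        print(dz,sig,b, -score([p[0],p[1],yaw],ed,("side",),sig))
E
```

```text
[204.78786743 186.79052871]
[[ 75  58  21 104 137  83  81  89  55  24  19  24   4  15  88]
 [ 71  55   4  76  77  74  92  90  56  21  14  12  19   3  79]
 [ 86  68  22  76  93  61  84  92  67  32  23  13  19   7  72]
 [ 82  66  21  76 100  62  82 100  83  33  15  12  16  17  58]
 [116  73  16  96 108  58  80 101  83  37  15  24  17  18  76]
 [101  82  33  62  88  60  80  98  77  36   7  14  13   0  81]
 [ 77  71  39  38  91  93  71  93  84  49  15  15  33  83  97]
 [ 91  43   7  41  94  84  67  87 104  67  13  27  77  84  89]
 [ 83  43   2  43  85  91  73  82  89  83  77 106 119 116 115]
 [101  61   0  15  80  92  87  89  81  91  84  84 109 121 120]
 [103  62   0   1  79  90  92  99  95 100  68  34  42  72  95]
 [108  63  10   3  73  91  87  95  99  97  94  39   7  22  41]
 [ 98  63  19   0  80  93  87  95  99  98  88  46   0   3   2]
 [101  77  20   0 105  99  91  91  96  97 122  79   9   8  18]
 [101  73  30   0  45  88  97 100 101 106  83  38  13   0   8]
 [104  71  23   1  19  33  62  99 112  67  20  11  21   5  15]
 [ 99  87  39   1  19   0  11  34  36  11   5   2   3   6  15]
 [ 99  88  42   0   6  13   8  15   3   3  18  10  16   0  10]
 [ 97 101  61   2   0   4   0   1  15   3  14  15   7  13   0]
 [ 93 104  58   1  19  17   8  13   3  14   3   6  12   5  12]
 [ 94 103  64  18  15  10   3  14  21  11  19   0  13   5  36]
 [ 81  98  57   8   1  19  11   4   3  14  11  14   5  52 145]]
0 0.7 (np.float64(520.2049517581183), 1.5, 2.5) 476.8776666285181
0 1.2 (np.float64(338.1765512788799), 1.5, 2.0) 325.0677268121114
0.001 0.7 (np.float64(519.9857937058233), 0.5, 1.0) 506.89949088436754
0.001 1.2 (np.float64(338.63394283653633), 0.5, 1.0) 335.9929866214113
0.002 0.7 (np.float64(519.5698033749741), 0.0, 0.5) 518.6484892680701
0.002 1.2 (np.float64(338.6263149635042), 0.0, 0.0) 338.6263149635042
```

The cuvette hangs at about (412,312) in the crop, upright over the open compartment and within about 2 mm of the prediction. I correct slightly and lower.

>>> move_arm --pt "0.3 -1 8 0 0 0 10" --pt "0.3 -1 20 0 0 0 10" --pt "0.3 -1 32 0 0 0 10" --pt "0.3 -1 40 0 0 0 10" --pt "0.3 -1 44 0 0 0 10" --pt "0.3 -1 45 0 0 0 10" --pt "0.3 -1 45 0 0 0 10" --pt "0.3 -1 45 0 0 0 10"

```text
time: 18.27
position: [0.4918, 0.1324, 0.0778]
eef_rot: [[-0.98, -0.199, 0.001], [-0.199, 0.98, 0.0], [-0.001, -0.0, -1.0]]
ft_force: [0.9, 0.6, 0.2]
width: 0.144
gripper_force: 26.8
```

```bash
python3 go.py 491.7 131.8 73.5 11.5
```

```text
d [ 0.23 -0.52  4.34] rz -0.0001 t 18.275 F [0.91 0.59 0.22] p [491.82 132.36  77.84] w 0.144 q [  1.7  27.7  93.7   0.   58.6 -99.8]
```

>>> move_arm --pt "0.2 -0.4 2 0 0 0 10" --pt "0.2 -0.4 4 0 0 0 10" --pt "0.2 -0.4 5 0 0 0 10" --pt "0.2 -0.4 5 0 0 0 10"

```text
time: 18.77
position: [0.4915, 0.1319, 0.0725]
eef_rot: [[-0.98, -0.199, -0.0], [-0.199, 0.98, 0.0], [0.0, 0.0, -1.0]]
ft_force: [0.6, 0.1, -0.6]
width: 0.14
gripper_force: 26.8
```

>>> move_arm --pt "0 0 0.7 0 0 0 10" --pt "0 0 1 0 0 0 10" --pt "0 0 1 0 0 0 10"

```text
time: 19.15
position: [0.4915, 0.1319, 0.0715]
eef_rot: [[-0.98, -0.199, 0.0], [-0.199, 0.98, 0.0], [-0.0, 0.0, -1.0]]
ft_force: [1.0, -0.1, -0.7]
width: 0.143
gripper_force: 26.8
```

>>> move_arm --pt "0 0 0.7 0 0 0 10" --pt "0 0 1 0 0 0 10" --pt "0 0 1 0 0 0 10"

```text
time: 19.52
position: [0.4915, 0.1319, 0.0705]
eef_rot: [[-0.98, -0.199, -0.0], [-0.199, 0.98, 0.0], [0.0, 0.0, -1.0]]
ft_force: [-0.4, 0.2, 0.5]
width: 0.144
gripper_force: 26.8
```

>>> move_arm --pt "0 0 0.7 0 0 0 10" --pt "0 0 1 0 0 0 10" --pt "0 0 1 0 0 0 10"

```text
time: 19.9
position: [0.4915, 0.1319, 0.0695]
eef_rot: [[-0.98, -0.199, -0.0], [-0.199, 0.98, -0.0], [0.0, 0.0, -1.0]]
ft_force: [-0.5, 0.2, -0.7]
width: 0.135
gripper_force: 26.8
```

>>> move_arm --pt "0 0 0.7 0 0 0 10" --pt "0 0 1 0 0 0 10" --pt "0 0 1 0 0 0 10"

```text
time: 20.27
position: [0.4915, 0.1319, 0.0685]
eef_rot: [[-0.98, -0.199, -0.0], [-0.199, 0.98, -0.0], [0.0, 0.0, -1.0]]
ft_force: [-0.4, 0.5, -0.3]
width: 0.141
gripper_force: 26.8
```

>>> move_arm --pt "0 0 0.7 0 0 0 10" --pt "0 0 1 0 0 0 10" --pt "0 0 1 0 0 0 10"

```text
time: 20.65
position: [0.4915, 0.1319, 0.0675]
eef_rot: [[-0.98, -0.199, -0.0], [-0.199, 0.98, -0.0], [0.0, -0.0, -1.0]]
ft_force: [-0.3, -0.2, 0.2]
width: 0.143
gripper_force: 26.8
```

>>> move_arm --pt "0 0 1 0 0 0 10" --pt "0 0 2.5 0 0 0 10" --pt "0 0 4 0 0 0 10" --pt "0 0 5 0 0 0 10" --pt "0 0 5 0 0 0 10"

```text
time: 21.28
position: [0.4915, 0.1319, 0.0625]
eef_rot: [[-0.98, -0.199, -0.0], [-0.199, 0.98, -0.0], [0.0, 0.0, -1.0]]
ft_force: [-0.2, 0.5, -0.5]
width: 0.147
gripper_force: 26.8
```

>>> move_arm --pt "0 0 1 0 0 0 10" --pt "0 0 2.5 0 0 0 10" --pt "0 0 4 0 0 0 10" --pt "0 0 6 0 0 0 10" --pt "0 0 8 0 0 0 10" --pt "0 0 8.5 0 0 0 10" --pt "0 0 8.5 0 0 0 10"

```text
time: 22.15
position: [0.4915, 0.1319, 0.054]
eef_rot: [[-0.98, -0.199, -0.0], [-0.199, 0.98, 0.0], [0.0, 0.0, -1.0]]
ft_force: [0.2, 0.1, -0.4]
width: 0.147
gripper_force: 26.8
```

>>> move_arm --pt "0 0 0.5 0 0 0 10" --pt "0 0 1 0 0 0 10" --pt "0 0 1.5 0 0 0 10" --pt "0 0 1.5 0 0 0 10"

```text
time: 22.65
position: [0.4915, 0.1319, 0.0525]
eef_rot: [[-0.98, -0.199, -0.0], [-0.199, 0.98, -0.0], [0.0, -0.0, -1.0]]
ft_force: [0.1, 0.4, 0.0]
width: 0.142
gripper_force: 26.8
```

>>> move_arm --pt "0 0 0.4 0 0 0 10" --pt "0 0 0.4 0 0 0 10"

```text
time: 22.9
position: [0.4915, 0.1319, 0.0521]
eef_rot: [[-0.98, -0.199, -0.0], [-0.199, 0.98, -0.0], [0.0, -0.0, -1.0]]
ft_force: [-0.3, -0.6, 0.0]
width: 0.142
gripper_force: 26.8
```

>>> move_arm --pt "0 0 0.4 0 0 0 10" --pt "0 0 0.4 0 0 0 10"

```text
time: 23.15
position: [0.4915, 0.1319, 0.0517]
eef_rot: [[-0.98, -0.199, -0.0], [-0.199, 0.98, 0.0], [0.0, 0.0, -1.0]]
ft_force: [0.6, -0.2, -0.3]
width: 0.14
gripper_force: 26.8
```

>>> move_arm --pt "0 0 0.3 0 0 0 10" --pt "0 0 0.3 0 0 0 10"

```text
time: 23.4
position: [0.4916, 0.1319, 0.0516]
eef_rot: [[-0.98, -0.199, 0.0], [-0.199, 0.98, -0.0], [-0.0, -0.0, -1.0]]
ft_force: [-0.0, 0.7, 0.8]
width: 0.14
gripper_force: 27.1
```

>>> move_arm --pt "0 0 0.3 0 0 0 10" --pt "0 0 0.3 0 0 0 10"

```text
time: 23.65
position: [0.4916, 0.1319, 0.0515]
eef_rot: [[-0.98, -0.199, 0.0], [-0.199, 0.98, -0.0], [-0.0, -0.0, -1.0]]
ft_force: [-1.4, -0.1, 6.3]
width: 0.143
gripper_force: 27.7
```

Bottom contact came at TCP z 51.6 mm, exactly as predicted, so the cuvette is seated. Release and rise.

>>> move_arm --pt "0 0 -0.3 0 0 0 12" --pt "0 0 -0.3 0 0 0 14" --pt "0 0 -0.3 0 0 0 17" --pt "0 0 -0.3 0 0 0 22" --pt "0 0 -0.3 0 0 0 26" --pt "0 0 -0.3 0 0 0 26"

```text
time: 24.4
position: [0.4916, 0.1319, 0.0514]
eef_rot: [[-0.98, -0.199, 0.0], [-0.199, 0.98, -0.0], [-0.0, -0.0, -1.0]]
ft_force: [-0.9, -0.4, -0.6]
width: 0.303
gripper_force: 0.0
```

>>> move_arm --pt "0 0 -4 0 0 0 26" --pt "0 0 -12 0 0 0 26" --pt "0 0 -30 0 0 0 26" --pt "0 0 -60 0 0 0 26" --pt "0 0 -90 0 0 0 26" --pt "0 0 -90 0 0 0 26"

```text
time: 25.15
position: [0.4925, 0.132, 0.1439]
eef_rot: [[-0.98, -0.199, 0.005], [-0.199, 0.98, 0.0], [-0.005, -0.001, -1.0]]
ft_force: [0.4, -0.7, -0.1]
width: 0.299
gripper_force: 0.0
```

```bash
python3 go.py 541.6 142.9 110 11.45; python3 - <<'E'
from h import *
im=imaging.read_camera("side"); x=np.load("photo2.npy")
from fit import world
h=.00625
b=proj("side",world([[-.0625+a*h,.053+c*h,.083] for a,c in((-1,-1),(1,-1),(1,1),(-1,1))],x)); print(np.round(b.mean(0),1))
x0,y0=170,140; t=cv2.resize(im[y0:y0+75,x0:x0+100],(800,600),interpolation=cv2.INTER_CUBIC)
q=((b-[x0,y0]+.5)*8).astype(np.int32); cv2.polylines(t,[q],True,(0,0,255),1); cv2.imwrite("pics/seated.png",t)
E
```

```text
d [-50.12   0.96  34.11] rz 0.0008 t 25.15 F [ 0.42 -0.67 -0.12] p [492.51 131.97 143.87] w 0.299 q [  1.7  22.6  88.9  -0.   68.2 -99.8]
[205.4 191.8]
```

View pics/seated.png

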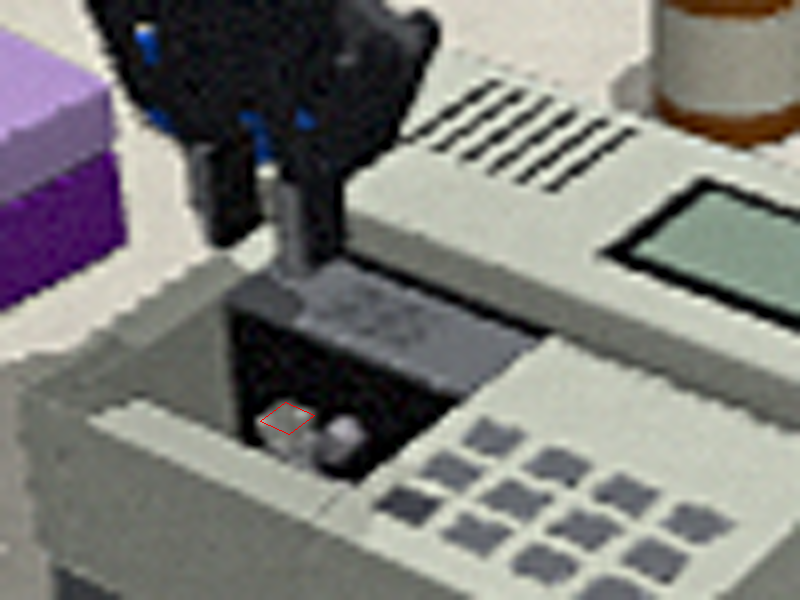

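The seated cuvette's top sits where predicted, at about (287,418) in the crop, below the deck. Now go to the open lid with the fingers shut.

>>> move_arm --pt "-15 0.4 0 0 0 0 0" --pt "-35 0.7 0 0 0 0 0" --pt "-48.5 0.9 10 0 0 0 0" --pt "-48.5 0.9 30 0 0 0 0" --pt "-48.5 0.9 42 0 0 0 0" --pt "-48.5 0.9 46 0 0 0 0" --pt "-48.5 0.9 46 0 0 0 0" --pt "-48.5 0.9 46 0 0 0 0"

```text
time: 26.2
position: [0.5391, 0.1425, 0.096]
eef_rot: [[-0.98, -0.199, 0.001], [-0.199, 0.98, 0.0], [-0.001, -0.0, -1.0]]
ft_force: [0.3, 0.1, -0.2]
width: 0.001
gripper_force: 0.0
```

```bash
python3 go.py 541 142.9 93.8 11.45
```

```text
d [-1.93  0.05  2.19] rz 0.0008 t 26.2 F [ 0.28  0.13 -0.18] p [539.11 142.47  95.99] w 0.001 q [  2.6  30.2  84.7  -0.   65.1 -98.9]
```

>>> move_arm --pt "0 0 0.8 0 0 0 0" --pt "0 0 1.2 0 0 0 0" --pt "0 0 1.2 0 0 0 0" --pt "0 0 1.2 0 0 0 0"

```text
time: 26.7
position: [0.5389, 0.1424, 0.0943]
eef_rot: [[-0.98, -0.199, 0.0], [-0.199, 0.98, 0.0], [-0.0, -0.0, -1.0]]
ft_force: [0.7, 0.7, -0.1]
width: 0.001
gripper_force: 0.0
```

```bash
python3 go.py 541 142.9 93.8 11.45
```

```text
d [-2.14  0.03  0.47] rz 0.0007 t 26.7 F [ 0.73  0.73 -0.05] p [538.91 142.44  94.27] w 0.001 q [  2.6  30.3  84.8   0.   64.9 -98.9]
```

>>> move_arm --pt "0 0 0.3 0 0 0 0" --pt "0 0 0.5 0 0 0 0" --pt "0 0 0.6 0 0 0 0" --pt "0 0 0.6 0 0 0 0"

```text
time: 27.2
position: [0.5389, 0.1425, 0.0938]
eef_rot: [[-0.98, -0.199, 0.0], [-0.199, 0.98, -0.0], [-0.0, -0.0, -1.0]]
ft_force: [-1.1, -0.0, 1.7]
width: 0.0
gripper_force: 0.9
```

```bash
python3 go.py 541 142.9 93.8 11.45
```

```text
d [-2.15  0.02 -0.02] rz 0.0008 t 27.2 F [-1.13 -0.05  1.67] p [538.9  142.45  93.78] w 0.0 q [  2.6  30.3  84.8  -0.   64.8 -98.9]
```

>>> move_arm --pt "0 0 0.3 0 0 0 0" --pt "0 0 0.3 0 0 0 0" --pt "0 0 0.3 0 0 0 0"

```text
time: 27.58
position: [0.5389, 0.1424, 0.0936]
eef_rot: [[-0.98, -0.199, 0.0], [-0.199, 0.98, -0.0], [-0.0, -0.0, -1.0]]
ft_force: [-2.5, 0.3, 5.6]
width: -0.001
gripper_force: 2.7
```

>>> move_arm --pt "0 0 0.22 0 0 0 0" --pt "0 0 0.22 0 0 0 0" --pt "1 0 0.22 0 0 0 0" --pt "2.5 0 0.22 0 0 0 0" --pt "5 0 0.22 0 0 0 0"

```text
time: 28.2
position: [0.5347, 0.1415, 0.0935]
eef_rot: [[-0.98, -0.199, 0.002], [-0.199, 0.98, 0.0], [-0.002, -0.0, -1.0]]
ft_force: [3.2, 1.7, 6.3]
width: -0.004
gripper_force: 2.8
```

>>> move_arm --pt "1 0 0.2 0 0 0 0" --pt "3 0 0.2 0 0 0 0" --pt "6 0 0.2 0 0 0 0" --pt "9 0 0.2 0 0 0 0" --pt "12 0 0.2 0 0 0 0"

```text
time: 28.82
position: [0.523, 0.1391, 0.0935]
eef_rot: [[-0.98, -0.199, 0.003], [-0.199, 0.98, 0.0], [-0.003, -0.0, -1.0]]
ft_force: [2.5, 2.2, 6.2]
width: -0.001
gripper_force: 3.3
```

```bash
python3 go.py 482.5 130.6 93.5 11.45; python3 - <<'E'
from h import *
from fit import world
im=imaging.read_camera("side"); x=np.load("photo2.npy")
g=im.astype(int).sum(2)//3
# brightness along the lid's centre-ish line (photometer y=0.09 and 0.02), x from front edge
for y in(.02,.015):
    X=np.arange(-.0925,.0001,.004); uv=proj("side",world([[a,y,.094] for a in X],x)).round().astype(int)
    print(y,[(int(round(a*1e3)),int(g[v,u])) for a,(u,v) in zip(X,uv)])
E
```

```text
d [41.37 -0.29 -0.1 ] rz 0.0007 t 28.825 F [2.51 2.16 6.17] p [522.98 139.13  93.51] w -0.001 q [  2.4  28.9  87.6   0.   63.3 -99.1]
0.02 [(-92, 134), (-88, 113), (-84, 54), (-80, 68), (-76, 86), (-72, 86), (-68, 91), (-64, 70), (-60, 7), (-56, 3), (-52, 17), (-48, 60), (-44, 104), (-40, 98), (-36, 99), (-32, 88), (-28, 84), (-24, 106), (-20, 115), (-16, 99), (-12, 117), (-8, 107), (-4, 109), (0, 111)]
0.015 [(-92, 154), (-88, 2), (-84, 86), (-80, 67), (-76, 62), (-72, 75), (-68, 51), (-64, 4), (-60, 4), (-56, 4), (-52, 27), (-48, 42), (-44, 109), (-40, 97), (-36, 104), (-32, 95), (-28, 95), (-24, 110), (-20, 111), (-16, 110), (-12, 112), (-8, 110), (-4, 113), (0, 112)]
```

The lid edge has moved with the finger (about 16 mm). Continue.

>>> move_arm --pt "2 0 0.12 0 0 0 0" --pt "5 0 0.12 0 0 0 0" --pt "8 0 0.12 0 0 0 0" --pt "11 0 0.12 0 0 0 0" --pt "14 0 0.12 0 0 0 0" --pt "17 0 0.12 0 0 0 0"

```text
time: 29.62
position: [0.5064, 0.1358, 0.0935]
eef_rot: [[-0.98, -0.199, 0.003], [-0.199, 0.98, 0.0], [-0.003, -0.0, -1.0]]
ft_force: [2.5, 1.3, 7.7]
width: -0.0
gripper_force: 3.7
```

>>> move_arm --pt "3 0 0 0 0 0 0" --pt "6 0 0 0 0 0 0" --pt "9 0 0 0 0 0 0" --pt "12 0 0 0 0 0 0" --pt "15 0 0 0 0 0 0" --pt "18 0 0 0 0 0 0"

```text
time: 30.38
position: [0.4888, 0.1322, 0.0934]
eef_rot: [[-0.98, -0.199, 0.003], [-0.199, 0.98, 0.0], [-0.003, -0.0, -1.0]]
ft_force: [3.3, 1.6, 7.6]
width: -0.003
gripper_force: 3.8
```

```bash
python3 go.py 480.1 130.3 93.5 11.45
```

```text
d [ 8.88 -0.14 -0.08] rz 0.0007 t 30.375 F [3.26 1.62 7.55] p [488.77 132.21  93.44] w -0.003 q [  1.7  26.1  93.2   0.   60.5 -99.8]
```

>>> move_arm --pt "2 0 0 0 0 0 0" --pt "4 0 0 0 0 0 0" --pt "6 0 0 0 0 0 0" --pt "7.5 0 0 0 0 0 0" --pt "8.5 0 0 0 0 0 0"

```text
time: 31.0
position: [0.4805, 0.1305, 0.0934]
eef_rot: [[-0.98, -0.199, 0.003], [-0.199, 0.98, 0.0], [-0.003, -0.0, -1.0]]
ft_force: [3.3, 1.0, 7.8]
width: -0.002
gripper_force: 3.8
```

>>> move_arm --pt "0.8 0 0 0 0 0 0" --pt "1.5 0 0 0 0 0 0"

```text
time: 31.25
position: [0.4793, 0.1303, 0.0935]
eef_rot: [[-0.98, -0.199, 0.004], [-0.199, 0.98, 0.001], [-0.004, -0.0, -1.0]]
ft_force: [3.9, 1.8, 7.1]
width: 0.002
gripper_force: 3.2
```

>>> move_arm --pt "0.8 0 0 0 0 0 0" --pt "1.5 0 0 0 0 0 0"

```text
time: 31.5
position: [0.478, 0.1299, 0.0935]
eef_rot: [[-0.98, -0.199, 0.004], [-0.199, 0.98, 0.0], [-0.004, -0.0, -1.0]]
ft_force: [4.4, 0.6, 6.9]
width: 0.0
gripper_force: 3.3
```

>>> move_arm --pt "0 0 0.12 0 0 0 0" --pt "0.8 0 0.12 0 0 0 0" --pt "1.5 0 0.12 0 0 0 0"

```text
time: 31.88
position: [0.4767, 0.1295, 0.0935]
eef_rot: [[-0.98, -0.199, 0.004], [-0.199, 0.98, 0.0], [-0.004, -0.001, -1.0]]
ft_force: [4.6, 1.7, 6.8]
width: 0.003
gripper_force: 3.6
```

>>> move_arm --pt "0 0 -10 0 0 0 0" --pt "0 0 -50 0 0 0 0" --pt "0 0 -100 0 0 0 0" --pt "0 60 -120 0 0 0 0" --pt "0 120 -120 0 0 0 0" --pt "0 180 -120 0 0 0 0" --pt "0 180 -120 0 0 0 0" --pt "0 180 -120 0 0 0 0"

```text
time: 32.88
position: [0.4389, 0.3054, 0.2124]
eef_rot: [[-0.98, -0.2, -0.001], [-0.2, 0.98, -0.001], [0.002, -0.001, -1.0]]
ft_force: [-0.3, -0.5, -0.6]
width: -0.0
gripper_force: 0.0
```

```bash
python3 - <<'E'
from h import *
from fit import *
import fit as F
print(sensors.read_state()["ft_force"].round(1))
for n in("side","top"):
    im=imaging.read_camera(n); F.IM[n]=im
    for r in imaging.outline_of("lid",n)[:1]:
        m=r["region"]; ys,xs=np.nonzero(m); print(n,round(r["conf"],2),m.sum(),xs.min(),xs.max(),ys.min(),ys.max())
    g=im.astype(int).sum(2)//3; x=np.load("photo2.npy")
    for y in(.053,.08):
        X=np.arange(-.1,-.0799,.002); uv=proj(n,world([[a,y,.0945] for a in X],x))
        a0=cv2.imread(f"{n}0_raw.png").astype(int).sum(2)//3
        f=lambda G: map_coordinates(G.astype(float),[uv[:,1],uv[:,0]],order=1).round().astype(int)
        print(n,y,"now",f(g),"start",f(a0))
im=F.IM["side"]; cv2.imwrite("pics/final.png",cv2.resize(im[90:345,130:470],(800,600),interpolation=cv2.INTER_CUBIC))
E
```

```text
[-0.3 -0.5 -0.6]
side 0.62 818 185 233 171 199
side 0.053 now [193 196 192 175 135 112 108 103  90  78  86] start [186 189 184 163 123 102 104 104  97  89  90]
side 0.08 now [194 196 202 172 127 102 106 110 109 109 110] start [185 188 193 165 122  97 102 105 106 105 102]
top 0.56 990 193 229 178 212
top 0.053 now [129 124 116 103  90  84  81  80  77  75  74] start [122 117 110  96  84  82  79  76  73  70  69]
top 0.08 now [128 122 112  93  83  78  81  82  82  82  83] start [123 117 106  86  78  76  78  78  78  79  81]
```

View pics/final.png

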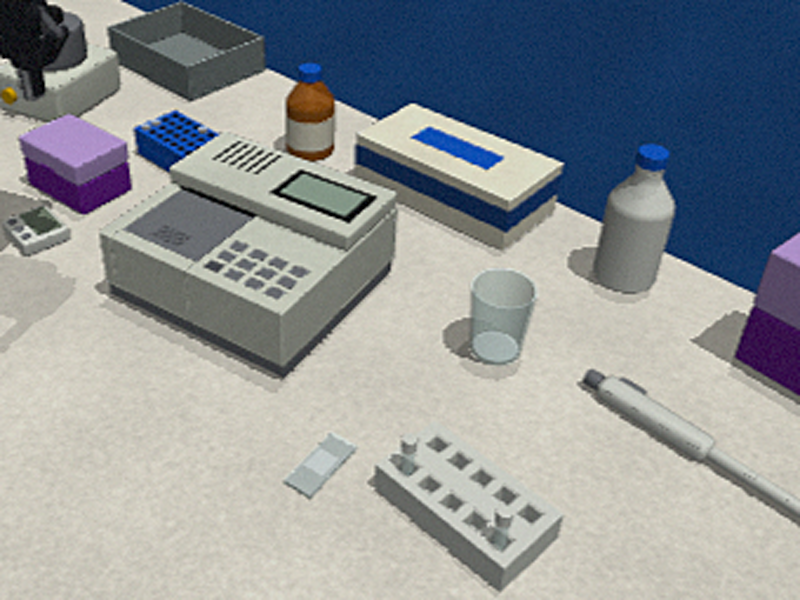

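The final picture shows the lid shut, with its lines at about (172,236) and the same edge profile as at the start. The centre hole of the rack is empty and both vials and all bystanders are in place, so I hand in.

```bash
python3 -c "from station import hand_in; print(hand_in())"
```

```text
the job is handed in; nothing more can be done
None
```

The photometer is loaded and the job handed in at about 33 s: I slid the lid fully open, lowered the cuvette onto the well bottom, slid the lid fully shut and moved the arm clear, with lid readings never above about 10 N and nothing else moved in the final picture.

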